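# Load the painting panel on its carrier and slide it into the drying bay

### The job

Lay the small white-faced wooden panel, white face up, in its plywood carrier so that it sits flat between the four metal corner brackets, and let go of it. Then slide the loaded carrier along the table, nose first and without lifting it off the table, between the wooden rails in front of the fan dryer until it is fully home against the stop bar, with the panel still in place. Leave the bottles, jar, cup, spatula and brush where they are.

Things in the scene. Friction and masses are not known exactly. Their poses are not given: they have to be found in the camera images.
- panel_mid (a point): centre (half-way up) of the loose painting panel: a solid wooden block with a white top face, 130 mm long (its x axis) x 62 mm wide (y) x 36 mm high (z up), about 0.2 kg, starting flat on the table; either way round fits the carrier
- carrier: loose plywood sled on the table, about 0.35 kg, 190 mm long (x from -95 to +95 mm) x 112 mm wide x 10 mm thick; origin at the centre of its underside, x towards its nose (the end with rounded corners), z up. It slides with plain friction. At the start it stands before the bay's mouth, nose towards it: 235 to 270 mm short of home, up to 20 mm to the side, turned up to 0.15 rad
- carrier_pocket (a point): centre of the carrier's upper surface, 10 mm above its underside, where the middle of the panel's underside belongs; axes as the carrier's. Four aluminium L-shaped corner brackets, 16 mm high above this surface, leave a pocket 138 mm (x) x 70 mm (y) centred here; their legs along the long sides are 26 mm, so the middle 86 mm of each long side is open for fingers
- carrier_board (a point): centre of the outer (tail) face of the carrier's upright push board, at carrier x = -95 mm, 25 mm above the table; axes as the carrier's. The board is 100 mm wide (y), 10 mm thick (x) and rises to 42 mm above the table; it may be pushed
- bay_home (a point): point on the table where the carrier's origin is when fully home; x points into the bay towards the dryer, as the carrier's x must; z up. Fixed wooden rails 22 mm high, inner faces 120 mm apart, run from x = -65 mm to the stop bar, whose near face is at x = +95 mm. No floor or sill. The grey dryer, 260 mm wide and 110 mm tall, stands behind the stop, x = 115 to 215 mm
- bay_mouth (a point): point on the table in the middle of the bay's mouth, 130 mm before bay_home on the bay's centre line, axes as bay_home: from the straight rails the rails flare out (0.42 rad each) to about 180 mm apart here and guide the carrier in
- bottle_a: blue squeeze bottle with a white spout, 58 mm across, 179 mm tall, standing; origin under its centre
- bottle_b: brown squeeze bottle with a white spout, 58 mm across, 159 mm tall, standing; origin under its centre
- bottle_c: green paint bottle, 56 mm across, 150 mm tall, standing; origin under its centre
- jar_a: low white jar, 68 mm across, 65 mm tall; origin under its centre
- cup: white cup, 72 mm across, 75 mm tall; origin under its centre
- spatula: spatula, 200 mm long, lying on the table; origin under its middle
- brush: paint brush, 180 mm long, lying on the table; origin under its middle
- panel: the same panel; origin at the centre of its underside
There are look-alikes about, which are no part of the job. What is shaped like the panel but turquoise is not meant.

How it is judged:
By the outcome, as a careful person would: the job done as asked, in the order asked, and still so for the second after the job is handed in, with the robot touching nothing.
It also fails if it takes over 69 s, if anything falls off the work surface, if the arm or the gripper's body presses on something with over 40 N, if the wrist force passes 120 N, or if a joint passes its speed limit or range.

### The arm

A 7-joint arm with a two-finger parallel gripper is mounted at the origin on the work surface. World frame = base frame: x ahead of the robot, y to its left, z up, the work surface at z = 0. Lengths are in m, angles in rad, forces in N, time in s.
With the tool pointing down it reaches from about 0.35 to 0.9 m from the base axis. Payload 8.1 kg.
Tool frame: the origin (TCP) lies at the centre of the arm's flange, where the gripper is bolted on; the fingertips stand 178 mm ahead of it and the grasp point (between the pads) lies 159 mm ahead of it; z points along the fingers, y is the line along which they close (so a half turn about z gives the same grasp; the last joint's range is limited). The gripper opens to 92 mm and grips with 3 to 60 N. Pads are 19 mm wide; open, the fingers measure 130 mm over their backs; the gripper's body (75 mm by 190 mm) begins 47 mm behind the grasp point.
Start: joints at [-1.35, 0.434, 0.025, 1.573, -0.012, 1.134, -0.075], TCP at [0.199, 0.593, 0.405] pointing down, gripper open.
Joint ranges: [-2.62, 2.62], [-0.44, 2.09], [-1.27, 1.32], [0.08, 2.57], [-1.32, 4.46], [0.12, 2], [-2.74, 2.74]. Speed limits (rad/s): [2.22, 2.22, 3.01, 3.01, 3.14, 3.14, 3.14].

### API

Orientations are given as a rotation vector (axis times angle).
In Python, from cell import arm gives the robot as it stands. The module is installed in compiled form; this text tells all that it offers.
- The arm moves only by the shell command python3 -m inch 'ROWS' [FORCE]. ROWS is text: rows parted by semicolons, each of 5 numbers parted by spaces: the shift along the tool's x, y, z in m, then the turn about the tool's z in rad, then the finger opening in m, from 0 to 0.0918. In form: x y z roll fingers; .... A call has 1 to 5 rows; each row is the pose to reach, as a shift and turn from the pose commanded when the call began, along the tool's axes at that moment; what a row does not reach only later rows make up. A row lasts 1/10 s, in which the tool goes at most 50 mm and 8.59 degrees, less where a joint would pass 70% of its speed; a pose out of reach is approached as far as the arm can. A call with a gripper value outside its range is refused whole. The fingers move at their own pace and stop on an object; FORCE is the grip in N (left out, the last holds). Time passes only in rows, so rows that repeat a pose let the fingers close. It gives the time, the measured TCP pose, the force, the opening and the grip force at its end, in the units of the state.
- arm.observe(): the state, without advancing time (a new reading comes with each control period).
- arm.get_image(name): name is "scene" or "top" or "wrist"; returns the picture (400x640x3 uint8, red, green, blue); there is no depth.
- arm.get_calibration(name): a dict with "intrinsics" (3x3 intrinsics, pixels), "pose" (4x4, takes a point from camera to world coordinates). Camera axes: x right, y up, looking along -z (the intrinsics and any distortion apply to the point x, -y, -z); pixel columns grow to the right and rows downward; lengths in m; the calibration is good to about 2 mm. A picture is of the moment at which its call begins: read the wrist's pose just before it. get_calibration takes no time and is no camera call; for the wrist camera it gives the pose at the moment of the call.
- arm.sign_off(): hands the job in; it is judged then, once.
Trained networks look in the newest picture that a camera, given by its name, has taken for a name from the list of things; names that differ only in an ending like _2 or _b are one class to them, and where a whole thing is asked for, a point or a joint stands for the part that bears it (a point fixed in the world has none). Each returns a list of dicts, best first, with "conf" (0 to 1); they miss things now and then, are a little off and sometimes report something else, mostly with a low value. They report only what shows in the picture. A call takes as long as a camera call. They do not tell look-alikes from the thing itself.
- arm.look_for(camera, query): "point" ([row, column] in pixels, amid what is visible of it).
- arm.silhouettes(camera, query): "region" (400x640 bool, what is visible of it) and "point" ([row, column] in pixels, amid what is visible of it).
- arm.place_of(camera, query): "point" ([row, column] in pixels: a listed point, or the origin of a listed thing).
The state is a dict: "clock": time; "joints": joint angles; "dq": joint speeds; "joint_efforts": joint torques, N m; "position": TCP position; "ee_rot": TCP orientation; "force": force on the tool from outside, world axes, zero at the start; "ft_torque": the same for the moment, N m; "width": opening from 0.0 (shut) to 1.0 (fully open); "gripper_force": force on a finger pad.
Only numpy, scipy, OpenCV 4.12 (cv2) and the standard library are available. Lean on these libraries where they do the work, as an engineer would, in place of code of your own. Each camera call takes 0.05 s, during which the arm holds its last target. There are 200 camera calls.

## Working session

There is one attempt and no reset: what is moved stays moved. The work goes in short steps, Python scripts to look and compute and a shell command to move; the robot and the scene stay as the last step left them, time stands still between calls to the robot, and variables do not carry over. Pictures are saved under pics/ and viewed, at most 10 in all, crops included, and the job is handed in when it is done.

```bash
mkdir -p pics
cat > h.py <<'E'
import numpy as np, cv2
from scipy.spatial.transform import Rotation as R
from cell import arm
def ray(cam,pt,z,cal=None):
    c=cal or arm.get_calibration(cam); K=np.array(c["intrinsics"]); T=np.array(c["pose"])
    u,v=pt[1],pt[0]
    d=np.linalg.inv(K)@[u,v,1]; d=T[:3,:3]@[d[0],-d[1],-d[2]]; o=T[:3,3]
    return o+d*(z-o[2])/d[2]
def save(cam,name):
    im=arm.get_image(cam); cv2.imwrite(f"pics/{name}.png",im[:,:,::-1]); return im
E
python3 - <<'E'
from h import *
s=arm.observe(); print(s)
print(R.from_rotvec(s["ee_rot"]).as_matrix().round(3))
for c in ("top","scene"):
    save(c,c+"0"); cal=arm.get_calibration(c); print(c,np.array(cal["pose"]).round(3).tolist(),cal["intrinsics"],[k for k in cal])
for n,z in [("panel_mid",.018),("carrier_pocket",.01),("carrier_board",.025),("carrier",0),("bay_home",0),("bay_mouth",0),("bottle_a",0),("bottle_c",0),("jar_a",0),("cup",0),("spatula",0),("brush",0)]:
    for c in ("top","scene"):
        for d in arm.place_of(c,n)[:3]: print(n,c,round(d["conf"],2),np.round(d["point"]),ray(c,d["point"],z).round(3)[:2])
E
```

```text
{'clock': 0.0, 'joints': array([-1.34957827,  0.43522748,  0.0249747 ,  1.5741008 , -0.01159909,
        1.13400209, -0.07506971]), 'dq': array([-0.00020977, -0.00163562, -0.00048827, -0.00056211,  0.00161884,
       -0.00073111,  0.00115994]), 'joint_efforts': array([ 5.55542488e-05, -6.67851877e+01,  9.84715931e-01, -3.14457715e+01,
       -6.06037932e-02,  4.29765531e-02,  1.59887340e-04]), 'position': array([0.19882472, 0.59228458, 0.40394055]), 'ee_rot': array([-5.06477778e-01, -3.10038339e+00,  2.49560840e-03]), 'force': array([ 0.18499137, -0.2041609 ,  0.07254842]), 'ft_torque': array([-0.01548929, -0.04529926,  0.00451686]), 'gripper_force': 0.0, 'width': 1.004093993153939}
[[-0.948  0.318 -0.   ]
 [ 0.318  0.948 -0.002]
 [-0.    -0.002 -1.   ]]
top [[-0.001, 0.983, -0.185, 0.314], [-1.0, -0.006, -0.024, 0.194], [-0.025, 0.185, 0.982, 1.418], [0.0, 0.0, 0.0, 1.0]] [[447.93246487   0.         320.23540331]
 [  0.         447.93246487 198.85818857]
 [  0.           0.           1.        ]] ['intrinsics', 'pose']
scene [[-0.803, -0.47, 0.368, 1.088], [0.596, -0.62, 0.51, 0.892
[... 1096 characters left out ...]
ttle_a scene 0.73 [181. 379.] [0.364 0.2  ]
bottle_c top 0.77 [266. 329.] [0.367 0.202]
bottle_c top 0.77 [262. 420.] [ 0.379 -0.082]
bottle_c top 0.74 [177. 262.] [0.654 0.419]
bottle_c scene 0.77 [286. 345.] [0.666 0.417]
bottle_c scene 0.77 [127. 314.] [ 0.379 -0.109]
bottle_c scene 0.73 [181. 379.] [0.364 0.2  ]
jar_a top 0.73 [138. 356.] [0.783 0.109]
jar_a scene 0.92 [226. 245.] [0.771 0.101]
cup top 0.75 [137. 411.] [ 0.787 -0.069]
cup scene 0.87 [190. 216.] [ 0.772 -0.063]
spatula top 0.77 [150. 305.] [0.744 0.279]
spatula top 0.71 [228. 386.] [0.485 0.019]
spatula scene 0.65 [267. 288.] [0.751 0.283]
brush top 0.89 [264. 369.] [0.372 0.076]
brush scene 0.65 [159. 354.] [0.368 0.085]
```

View pics/top0.png

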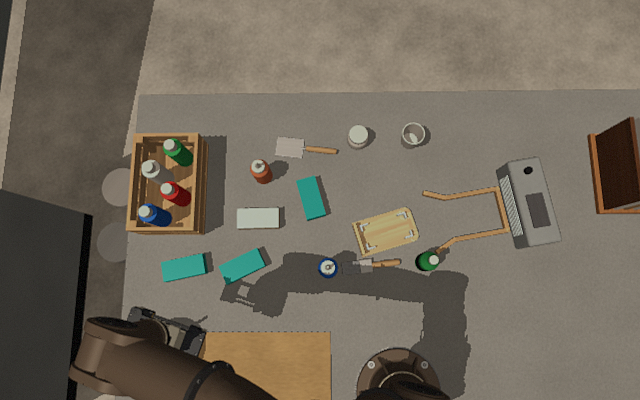

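View pics/scene0.png

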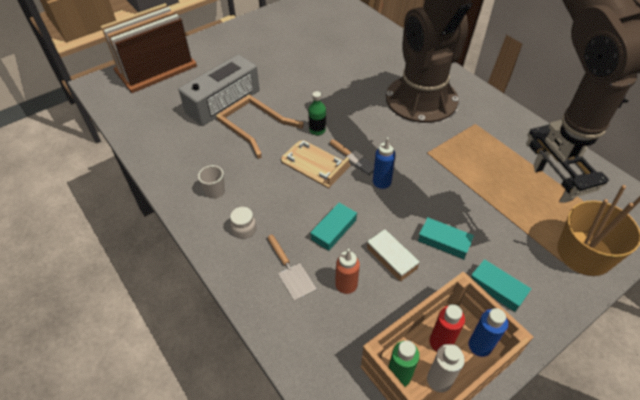

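The top view shows the white panel at about (218,258), the carrier at (230,386) with its nose to the right, the bay rails at columns 425–508, and the dryer at (200,530). Turquoise look-alikes, bottles and the spatula lie nearby. Next I'll refine these positions using metric rectified views.

```bash
cat >> h.py <<'E'
def proj(cam,P):
    c=arm.get_calibration(cam); K=np.array(c["intrinsics"]); T=np.array(c["pose"])
    p=(np.atleast_2d(P)-T[:3,3])@T[:3,:3]; q=np.c_[p[:,0],-p[:,1],-p[:,2]]@K.T
    return q[:,:2]/q[:,2:]
def rect(cam,im,x0,x1,y0,y1,z,s):  # image: cols = -y from y1 to y0, rows = -x from x1 ; s px/m
    W,H=int((y1-y0)*s),int((x1-x0)*s)
    w=np.array([[x1,y1,z],[x1,y0,z],[x0,y0,z],[x0,y1,z]])
    M=cv2.getPerspectiveTransform(proj(cam,w).astype(np.float32),np.float32([[0,0],[W,0],[W,H],[0,H]]))
    return cv2.warpPerspective(im,M,(W,H),flags=cv2.INTER_CUBIC)
E
python3 - <<'E'
from h import *
im=cv2.imread("pics/top0.png")
r=rect("top",im,.34,.64,-.30,.16,.016,1700)
for i in range(0,10):
    y=.16-.05*i; cv2.line(r,(int((.16-y)*1700),0),(int((.16-y)*1700),8),(0,0,255),1); 
cv2.imwrite("pics/r0.png",r)
hsv=cv2.cvtColor(im,cv2.COLOR_BGR2HSV)
m=((hsv[:,:,1]<45)&(hsv[:,:,2]>165)).astype(np.uint8)
m[:195]=0;m[240:]=0;m[:,:225]=0;m[:,295:]=0
c=max(cv2.findContours(m,0,2)[0],key=cv2.contourArea)
w=np.array([ray("top",(p[0][1],p[0][0]),.036)[:2] for p in c],np.float32)
print("panel",cv2.minAreaRect(w),cv2.contourArea(c))
g=hsv[:,:,:]; 
m=((hsv[:,:,0]>8)&(hsv[:,:,0]<28)&(hsv[:,:,1]>70)&(hsv[:,:,2]>120)).astype(np.uint8)
m[:200]=0;m[262:]=0;m[:,:345]=0;m[:,422:]=0
c=max(cv2.findContours(m,0,2)[0],key=cv2.contourArea)
w=np.array([ray("top",(p[0][1],p[0][0]),.01)[:2] for p in c],np.float32)
print("carrier",cv2.minAreaRect(w),cv2.contourArea(c))
E
```

```text
panel ((0.5163165330886841, 0.4260565936565399), (0.060313522815704346, 0.12594394385814667), 0.9607650637626648) 724.5
carrier ((0.4755692481994629, 0.023460887372493744), (0.11314228922128677, 0.18990756571292877), 17.138248443603516) 2050.5
```

View pics/r0.png

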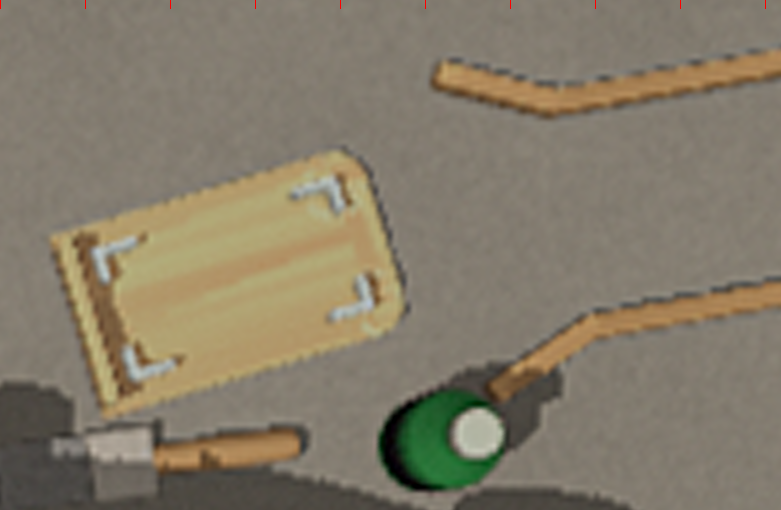

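The rectified view shows the carrier with its nose at right (370,260) and its push board at left (85,320). The rail bends are at (550,117) and (590,315), and the green bottle cap is at (478,433), close to the lower rail's flare. I'll write the move helper and start towards the panel.

```bash
cat >> h.py <<'E'
def go(x,y,ztip,yaw):  # yaw = world angle of tool y (deg); ztip = fingertip height
    s=arm.observe(); M=R.from_rotvec(s["ee_rot"]).as_matrix()
    d=M.T@(np.array([x,y,ztip+.178])-s["position"])
    a=np.degrees(np.arctan2(M[1,1],M[0,1])); t=-(yaw-a); t=(t+90)%180-90
    print("shift",d.round(4),"roll",round(np.radians(t),3),"rows",max(np.linalg.norm(d)/.05,abs(t)/8.59).round(1),"t",round(s["clock"],2),"J7",s["joints"][6].round(2),"tilt",np.degrees(np.arccos(-M[2,2])).round(2))
E
python3 - <<'E'
from h import *
go(.516,.426,.15,1)
im=cv2.imread("pics/top0.png")
hsv=cv2.cvtColor(im,cv2.COLOR_BGR2HSV)
# green bottle cap and bay wood
m=((hsv[:,:,1]<60)&(hsv[:,:,2]>150)).astype(np.uint8); m[:245]=0;m[275:]=0;m[:,:420]=0;m[:,445:]=0
v,u=np.nonzero(m); print("capC",ray("top",(v.mean(),u.mean()),.15))
m=((hsv[:,:,0]>8)&(hsv[:,:,0]<22)&(hsv[:,:,1]>80)&(hsv[:,:,2]>100)).astype(np.uint8); m[:180]=0;m[255:]=0;m[:,:418]=0;m[:,515:]=0
v,u=np.nonzero(m)
W=np.array([ray("top",p,.022)[:2] for p in zip(v,u)])
# fit bay model: coverage of wood by rails (inner face 60mm, thickness t), stop at +95
from scipy.optimize import minimize
def cost(p):
    c,s=np.cos(p[2]),np.sin(p[2]); q=(W-p[:2])@np.array([[c,-s],[s,c]])
    t=.012
    def box(x0,x1,y0,y1): 
        d=np.maximum.reduce([x0-q[:,0],q[:,0]-x1,y0-q[:,1],q[:,1]-y1]); return np.abs(np.maximum(d,0))
    fl=[]
    d=np.minimum.reduce([box(-.065,.095,.06,.06+t),box(-.065,.095,-.06-t,-.06),box(.095,.095+t,-.07,.07)])
    k=q[:,0]>-.06
    return np.minimum(d[k],.02).sum()+.02*(~k).sum()*.1
b=None
for x in (.515,.525,.535):
  for h in (-78,-80,-82):
    r=minimize(cost,[x,-.235,np.radians(h)],method="Nelder-Mead",options=dict(initial_simplex=[[x,-.235,np.radians(h)],[x+.01,-.235,np.radians(h)],[x,-.225,np.radians(h)],[x,-.235,np.radians(h+4)]]))
    if b is None or r.fun<b.fun: b=r
print("home",b.x[:2],np.degrees(b.x[2]),b.fun,len(W))
E
```

```text
shift [-0.3536 -0.0569  0.0768] roll 1.229 rows 8.2 t 1.3 J7 -0.08 tilt 0.01
capC [ 0.37872683 -0.09154535  0.15      ]
home [ 0.52423862 -0.23978631] -80.12829738240426 0.7209276965933413 966
```

```bash
python3 -m inch '-0.045 -0.007 0 0.14 0.0918; -0.09 -0.014 0 0.28 0.0918; -0.135 -0.021 0 0.42 0.0918; -0.18 -0.028 0.01 0.56 0.0918; -0.225 -0.035 0.02 0.7 0.0918'; python3 -c "
from h import *
go(.516,.426,.13,1)"
```

```text
clock: 1.8
position: [0.4025, 0.4868, 0.3851]
ee_rot: [1.546, 2.735, 0.002]
force: [0.0, 0.3, -0.5]
width: 1.001
gripper_force: 0.0
shift [-0.1106  0.0658  0.0771] roll 0.524 rows 3.5 t 1.8 J7 -0.32 tilt 0.08
```

```bash
python3 -m inch '-0.03 0.018 0.02 0.14 0.0918; -0.06 0.036 0.04 0.28 0.0918; -0.09 0.053 0.06 0.42 0.0918; -0.11 0.066 0.077 0.524 0.0918; -0.11 0.066 0.077 0.524 0.0918'
python3 - <<'E'
from h import *
im=save("wrist","w1"); cal=arm.get_calibration("wrist")
for d in arm.place_of("wrist","panel_mid"): print(d["conf"],d["point"],ray("wrist",d["point"],.018,cal))
hsv=cv2.cvtColor(im,cv2.COLOR_RGB2HSV)
m=((hsv[:,:,1]<45)&(hsv[:,:,2]>165)).astype(np.uint8)
for c in cv2.findContours(m,0,2)[0]:
    if cv2.contourArea(c)<2000: continue
    w=np.array([ray("wrist",(p[0][1],p[0][0]),.036,cal)[:2] for p in c],np.float32)
    print("panel",cv2.minAreaRect(w),cv2.contourArea(c))
go(.516,.426,.006,1)
E
```

```text
clock: 2.3
position: [0.5174, 0.4246, 0.3051]
ee_rot: [2.203, 2.235, -0.006]
force: [0.1, -0.4, -0.1]
width: 1.002
gripper_force: 0.0
0.93 [192.1, 311.9] [0.5145463  0.42405092 0.018     ]
0.93 [139.0, 158.6] [0.36733545 0.47419474 0.018     ]
0.7 [322.1, 370.0] [0.58651076 0.26336579 0.018     ]
panel ((0.5065618753433228, 0.43284091353416443), (0.0838422179222107, 0.12048114836215973), 1.332477331161499) 8043.0
shift [-0.0019  0.0013  0.1233] roll 0.006 rows 2.5 t 2.4 J7 -0.55 tilt 0.06
```

View pics/w1.png

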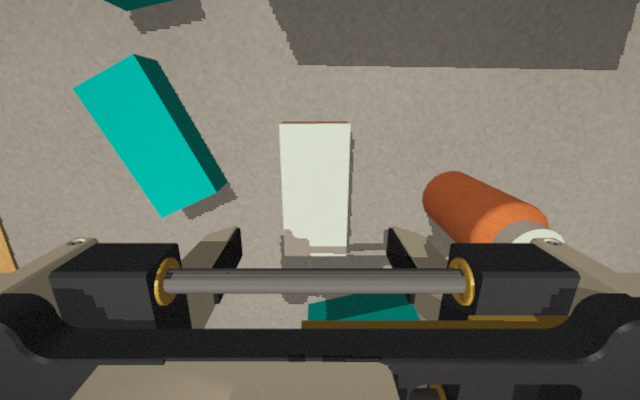

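The white panel is centred between the fingers: its edges are at columns 280–350 and the fingers at 241/388. I'll descend and grip.

```bash
python3 -m inch '-0.001 0.001 0.045 0 0.0918; -0.001 0.001 0.09 0 0.0918; -0.001 0.001 0.115 0 0.0918; -0.001 0.001 0.122 0 0.0918; -0.001 0.001 0.122 0 0.05' 25;python3 -m inch '0 0 0 0 0.05; 0 0 0 0 0.05; 0 0 0 0 0.05;0 0 0 0 0.05' 25; python3 -c "
from h import *
go(.4756,.0235,.14,17.1)"
```

```text
clock: 2.9
position: [0.5149, 0.4281, 0.1858]
ee_rot: [-2.193, -2.249, 0.001]
force: [-0.3, -0.9, 0.6]
width: 0.949
gripper_force: 0.0
clock: 3.3
position: [0.5162, 0.4276, 0.1873]
ee_rot: [2.196, 2.247, 0.004]
force: [-1.0, -0.3, 8.1]
width: 0.673
gripper_force: 25.0
shift [-0.4028 -0.0496 -0.1316] roll -0.275 rows 8.5 t 3.3 J7 -0.5 tilt 0.15
```

```bash
python3 -m inch '0 0 -0.045 0 0.05; 0 0 -0.09 0 0.05; 0 0 -0.13 0 0.05; -0.04 0 -0.14 0 0.05; -0.085 -0.01 -0.14 0 0.05'; python3 -m inch '-0.045 -0.005 0 -0.05 0.05; -0.09 -0.01 0 -0.1 0.05; -0.135 -0.015 0 -0.15 0.05; -0.18 -0.02 0 -0.2 0.05; -0.225 -0.025 0 -0.24 0.05';  python3 -c "
from h import *
go(.4756,.0235,.12,17.1); print(arm.observe()['width'])"
```

```text
clock: 3.8
position: [0.5085, 0.3425, 0.3284]
ee_rot: [2.193, 2.249, 0.009]
force: [1.4, -0.9, -2.0]
width: 0.673
gripper_force: 25.0
clock: 4.3
position: [0.4871, 0.1145, 0.326]
ee_rot: [1.909, 2.495, 0.001]
force: [-0.2, 0.2, -1.9]
width: 0.674
gripper_force: 25.0
shift [-0.0848 -0.035   0.028 ] roll -0.034 rows 1.9 t 4.3 J7 0.09 tilt 0.03
0.674206164736427
```

```bash
python3 -m inch '-0.042 -0.017 0 -0.017 0.05; -0.085 -0.035 0.015 -0.034 0.05; -0.085 -0.035 0.028 -0.034 0.05;-0.085 -0.035 0.028 -0.034 0.05'
python3 - <<'E'
from h import *
im=save("wrist","w2"); cal=arm.get_calibration("wrist"); save("top","t2")
for cam in ("wrist","top"):
  for n,z in (("carrier_pocket",.01),("carrier",0),("carrier_board",.025)):
    for d in arm.place_of(cam,n)[:2]: print(cam,n,d["conf"],d["point"],ray(cam,d["point"],z).round(4))
  for d in arm.place_of(cam,"panel_mid")[:1]: print(cam,"panel",d["point"],d["conf"])
go(.4756,.0235,.019,17.1)
im=cv2.imread("pics/w2.png")
E
```

```text
clock: 4.7
position: [0.4751, 0.0238, 0.2969]
ee_rot: [-1.872, -2.521, 0.002]
force: [-0.0, 1.2, -2.1]
width: 0.675
gripper_force: 25.0
wrist carrier_board 0.61 [93.4, 313.6] [0.4505 0.1143 0.025 ]
wrist panel [253.1, 312.6] 0.86
top carrier_pocket 0.87 [228.9, 386.8] [0.4814 0.019  0.01  ]
top carrier 0.78 [229.3, 385.0] [0.4814 0.0235 0.    ]
top carrier_board 0.8 [243.2, 355.9] [0.4355 0.1177 0.025 ]
top panel [198.2, 308.7] 0.93
shift [-0.0019 -0.0012  0.1009] roll -0.001 rows 2.0 t 5.2 J7 0.31 tilt 0.02
```

View pics/w2.png

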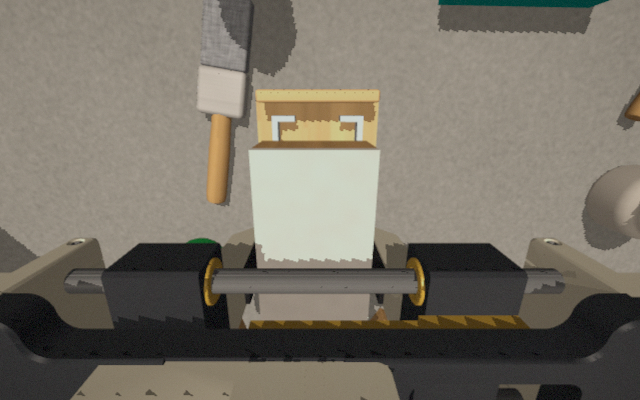

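The wrist view shows the push board's top edge at row 91 (columns 256–379) and the rear brackets at row 116 (columns 272–363). Both are parallel to the panel's rear edge at row 149. Now I'll compute the offset between panel and pocket.

Run:
```python
from h import *
s=arm.observe(); tip=s["position"][2]-.178; print("tip",tip,s["position"])
im=cv2.imread("pics/w2.png"); 
g=cv2.cvtColor(im,cv2.COLOR_BGR2GRAY).astype(int)
print("col315 rows85-155",g[85:156:1,330].tolist())
print("row97",[ (c,g[97,c]) for c in list(range(250,262))+list(range(373,385))])
h=np.radians(-72.9); M=np.array([[np.cos(h),np.sin(h)],[-np.sin(h),np.cos(h)]])
def rel(p,z): 
    w=ray("wrist",p,z)[:2]; return (M@(w-s["position"][:2])*1000).round(1)
print("board top tail edge", rel((91,256),.042),rel((91,379),.042))
print("bracket outer corners", rel((116,272),.026),rel((116,363),.026))
zt=tip-.009+.036
print("panel top rear corners", rel((149,250),zt),rel((149,379),zt))
```

```text
tip 0.11989221928709548 [0.47613188 0.02566144 0.29789222]
col315 rows85-155 [145, 145, 143, 143, 159, 178, 187, 188, 190, 187, 188, 186, 185, 184, 186, 171, 143, 111, 121, 125, 123, 127, 124, 124, 123, 126, 124, 126, 128, 122, 123, 124, 125, 125, 124, 160, 181, 187, 185, 187, 187, 188, 186, 185, 187, 187, 186, 185, 186, 185, 187, 185, 185, 187, 186, 160, 112, 93, 95, 96, 94, 92, 104, 130, 152, 198, 209, 207, 208, 207, 207]
row97 [(250, np.int64(86)), (251, np.int64(83)), (252, np.int64(120)), (253, np.int64(137)), (254, np.int64(137)), (255, np.int64(151)), (256, np.int64(170)), (257, np.int64(184)), (258, np.int64(187)), (259, np.int64(186)), (260, np.int64(186)), (261, np.int64(187)), (373, np.int64(184)), (374, np.int64(186)), (375, np.int64(185)), (376, np.int64(185)), (377, np.int64(185)), (378, np.int64(173)), (379, np.int64(145)), (380, np.int64(135)), (381, np.int64(145)), (382, np.int64(146)), (383, np.int64(145)), (384, np.int64(149))]
board top tail edge [-92.8 -44.9] [-92.8  53.2]
bracket outer corners [-73.  -35.4] [-72.9  44.2]
panel top rear corners [-62.5 -28.9] [-62.5  31.9]
```

```bash
python3 -m inch '0 0.003 0.03 0 0.05; 0 0.003 0.06 0 0.05; 0 0.003 0.078 0 0.05; 0 0.003 0.078 0 0.05'
python3 - <<'E'
from h import *
im=save("wrist","w3")
s=arm.observe(); tip=s["position"][2]-.178; print("tip",tip,s["force"])
E
```

```text
clock: 5.6
position: [0.478, 0.0262, 0.2179]
ee_rot: [-1.867, -2.524, 0.005]
force: [0.1, 0.3, -1.1]
width: 0.675
gripper_force: 25.0
tip 0.041156917522728986 [-0.39577939 -0.14236083 -1.33105288]
```

View pics/w3.png

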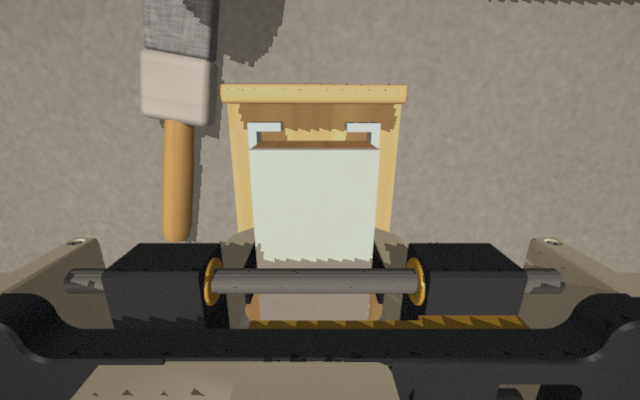

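The panel (columns 250–379) is centred on the brackets (248–379) and the board (222–406). I'll lower it and release.

```bash
python3 -m inch '0 0 0.01 0 0.05; 0 0 0.018 0 0.05; 0 0 0.022 0 0.05; 0 0 0.022 0 0.05' ; python3 -c "
from h import *
s=arm.observe(); print(s['position'][2]-.178,s['force'],s['ft_torque'])"
```

```text
clock: 6.05
position: [0.4789, 0.0261, 0.1975]
ee_rot: [-1.868, -2.525, 0.0]
force: [0.6, -0.8, -1.5]
width: 0.674
gripper_force: 25.0
0.019529718338842816 [ 0.63739714 -0.83634622 -1.53972077] [-1.06420695e-01 -2.90942528e-02  3.12408245e-05]
```

```bash
python3 -m inch '0 0 0.002 0 0.05; 0 0 0.002 0 0.078; 0 0 0.002 0 0.078; 0 0 0.002 0 0.078; 0 0 -0.03 0 0.078'; python3 -m inch '0 0 -0.04 0 0.078; 0 0 -0.08 0 0.078; 0 0 -0.08 0 0.078'
python3 - <<'E'
from h import *
im=save("wrist","w4"); s=arm.observe(); print(s["width"])
h=np.radians(-72.9); M=np.array([[np.cos(h),np.sin(h)],[-np.sin(h),np.cos(h)]])
for d in arm.place_of("wrist","panel_mid")[:1]: print(ray("wrist",d["point"],.028))
for d in arm.place_of("wrist","carrier_pocket")[:1]: print(ray("wrist",d["point"],.010))
E
```

```text
clock: 6.55
position: [0.4777, 0.0261, 0.2256]
ee_rot: [-1.866, -2.523, 0.007]
force: [0.1, 0.7, -0.0]
width: 0.85
gripper_force: 0.0
clock: 6.85
position: [0.4806, 0.026, 0.3122]
ee_rot: [1.866, 2.521, 0.01]
force: [0.5, 0.8, -0.8]
width: 0.852
gripper_force: 0.0
0.8471860536739103
[0.37101028 0.07439955 0.01      ]
```

View pics/w4.png

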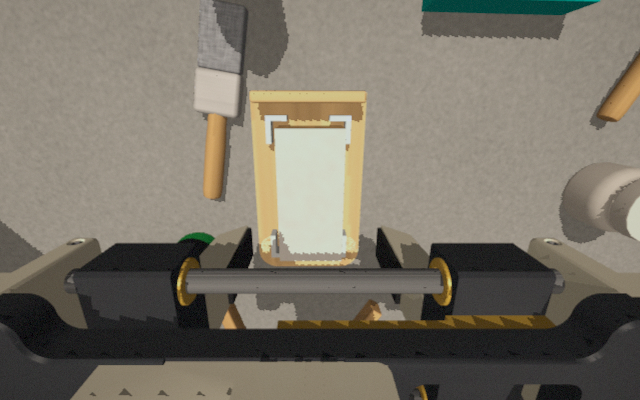

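The panel is flat inside all four brackets: its rear edge is at row 126, with bracket corners at (116,267) and (116,350). The board's rear edge is at row 92, columns 250–366. Next I'll work out the push.

```bash
cat >> h.py <<'E'
HOME=np.array([.5242,-.2398]); HD=-80.1
def bay2w(a,l):
    h=np.radians(HD); return HOME+a*np.array([np.cos(h),np.sin(h)])+l*np.array([-np.sin(h),np.cos(h)])
def w2bay(p):
    h=np.radians(HD); d=np.array(p[:2])-HOME; return np.array([d@[np.cos(h),np.sin(h)],d@[-np.sin(h),np.cos(h)]])
def push(a,l,ang,gap,off=.02,ztip=.012):  # tail centre (a,l) in bay frame, ang deg rel. to bay
    t=np.radians(ang); p=np.array([a,l])-gap*np.array([np.cos(t),np.sin(t)])+off*np.array([-np.sin(t),np.cos(t)])
    w=bay2w(*p); print("world",w.round(3),end=" "); go(w[0],w[1],ztip,HD+90+ang)
E
python3 - <<'E'
from h import *
a,b=ray("wrist",(92,250),.042)[:2],ray("wrist",(92,366),.042)[:2]
t=(a+b)/2; d=b-a; ang=np.degrees(np.arctan2(d[1],d[0]))-90-HD
print("tail",t,w2bay(t),"ang",ang,"width",np.linalg.norm(d))
l=w2bay(t)
push(l[0],l[1],ang,.025,ztip=.09)
E
```

```text
tail [0.44799648 0.11358914] [-0.36122854 -0.01431092] ang 7.142603485126713 width 0.0964589036167564
world [0.46  0.143] shift [0.1175 0.0162 0.0396] roll -0.0 rows 2.5 t 7.0 J7 0.31 tilt 0.02
```

```bash
python3 -m inch '0.04 0.005 0 0 0.04; 0.085 0.011 0 0 0.04; 0.1175 0.016 0 0 0.04; 0.1175 0.016 0.02 0 0.04; 0.1175 0.016 0.05 0 0.04'; python3 -m inch '0 0 0.03 0 0.04; 0 0 0.055 0 0.04; 0 0 0.067 0 0.04; 0 0 0.067 0 0.04'
python3 - <<'E'
from h import *
s=arm.observe(); print(s["force"],s["width"]*.0918)
push(-.3612,-.0143,7.14,.0095)
E
```

```text
clock: 7.5
position: [0.4597, 0.1447, 0.2569]
ee_rot: [1.864, 2.528, 0.002]
force: [-0.2, -0.3, -0.5]
width: 0.469
gripper_force: 0.0
clock: 7.9
position: [0.4589, 0.1427, 0.1888]
ee_rot: [-1.868, -2.524, 0.006]
force: [0.3, -0.1, 0.6]
width: 0.434
gripper_force: 0.0
[ 0.28259765 -0.09975942  0.55691016] 0.03986084490306284
world [0.464 0.129] shift [-0.0151  0.001  -0.0012] roll -0.001 rows 0.3 t 7.9 J7 0.15 tilt 0.27
```

Approach slowly to find contact.

```bash
python3 -m inch '-0.006 0 0 0 0.04; -0.010 0 0 0 0.04; -0.014 0 0 0 0.04; -0.018 0 0 0 0.04; -0.022 0 0 0 0.04'
python3 - <<'E'
from h import *
im=save("wrist","w5"); s=arm.observe(); print(s["force"])
for d in arm.place_of("wrist","carrier_board")[:1]: print(d)
push(-.35,-.0143,7.14,.0095)
push(-.25,-.004,0,.0095)
E
```

```text
clock: 8.4
position: [0.4665, 0.1231, 0.1917]
ee_rot: [-1.867, -2.526, -0.004]
force: [-2.1, 7.1, 3.6]
width: 0.437
gripper_force: 3.2
[-0.91834141  5.00836728  3.33882864]
{'point': [265.5, 282.7], 'conf': 0.93}
world [0.466 0.117] shift [-0.0045 -0.0018  0.0016] roll -0.0 rows 0.1 t 8.5 J7 0.19 tilt 0.12
world [0.495 0.019] shift [-0.1076 -0.003   0.0015] roll 0.124 rows 2.2 t 8.5 J7 0.19 tilt 0.12
```

```bash
python3 -m inch '-0.01 0 0 0.0125 0.04; -0.02 0 0 0.025 0.04; -0.03 0 0 0.0375 0.04; -0.04 -0.001 0 0.05 0.04; -0.05 -0.001 0 0.0625 0.04'
python3 - <<'E'
from h import *
save("top","t5"); s=arm.observe(); print(s["force"])
im=cv2.imread("pics/t5.png"); r=rect("top",im,.34,.64,-.30,.16,.016,1300); cv2.imwrite("pics/r5.png",r)
push(-.25,-.004,0,.0095)
E
```

```text
clock: 9.0
position: [0.4804, 0.0747, 0.1914]
ee_rot: [-1.946, -2.467, -0.003]
force: [-1.1, 6.8, 4.7]
width: 0.435
gripper_force: 3.2
[0.59282258 3.06848502 3.36088871]
world [0.495 0.019] shift [-0.056   0.0017  0.0015] roll 0.06 rows 1.1 t 9.05 J7 0.24 tilt 0.11
```

View pics/r5.png

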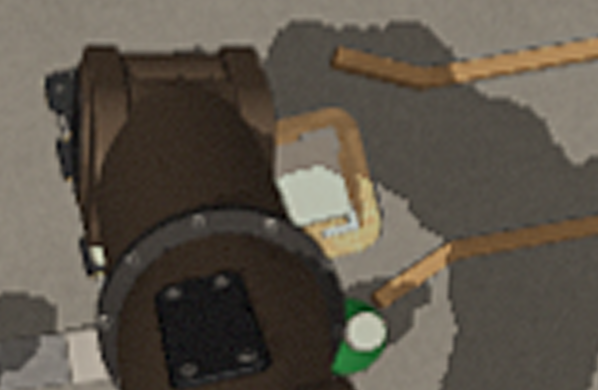

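The rectified top view shows the carrier nose (about 370,175) lined up with the mid-mouth between the flares (340,60)/(380,300), with the panel seated. I'll keep pushing.

```bash
python3 -m inch '-0.011 0 0 0.012 0.04; -0.022 0 0 0.024 0.04; -0.033 0.001 0 0.036 0.04; -0.044 0.001 0 0.048 0.04; -0.056 0.001 0 0.06 0.04'
python3 - <<'E'
from h import *
s=arm.observe(); print(s["force"],s["ft_torque"])
push(-.20,-.002,0,.0095)
push(-.097,0,0,.0095)
E
```

```text
clock: 9.55
position: [0.4942, 0.0207, 0.1912]
ee_rot: [-2.018, -2.407, -0.003]
force: [0.3, 7.2, 5.8]
width: 0.434
gripper_force: 3.3
[0.29207511 7.19435874 5.78130644] [ 1.22831613  0.26845511 -0.07116347]
world [ 0.506 -0.03 ] shift [-0.0523  0.0026  0.0012] roll 0.003 rows 1.0 t 9.55 J7 0.3 tilt 0.1
world [ 0.526 -0.131] shift [-0.1553  0.0043  0.001 ] roll 0.003 rows 3.1 t 9.55 J7 0.3 tilt 0.1
```

```bash
python3 -m inch '-0.01 0 0 0 0.04; -0.02 0.001 0 0 0.04; -0.03 0.001 0 0.001 0.04; -0.04 0.002 0 0.002 0.04; -0.052 0.002 0 0.003 0.04'; python3 -m inch '-0.01 0 0 0 0.04; -0.02 0 0 0 0.04; -0.03 0.001 0 0 0.04; -0.04 0.001 0 0 0.04; -0.05 0.001 0 0 0.04'
python3 - <<'E'
from h import *
im=save("scene","s7")
s=arm.observe(); print(s["force"],s["ft_torque"])
push(-.095,0,0,.0095)
E
```

```text
clock: 10.05
position: [0.5053, -0.0299, 0.1912]
ee_rot: [-2.02, -2.405, -0.003]
force: [0.8, 7.5, 3.7]
width: 0.438
gripper_force: 3.3
clock: 10.55
position: [0.5145, -0.0792, 0.1911]
ee_rot: [-2.021, -2.404, -0.002]
force: [-0.9, 7.1, 6.7]
width: 0.435
gripper_force: 3.6
[ 1.60161631  0.24573556 -0.21958195] [ 0.41843019 -0.15273336  0.01864176]
world [ 0.526 -0.133] shift [-0.0532  0.0023  0.0012] roll -0.002 rows 1.1 t 10.6 J7 0.48 tilt 0.03
```

View pics/s7.png

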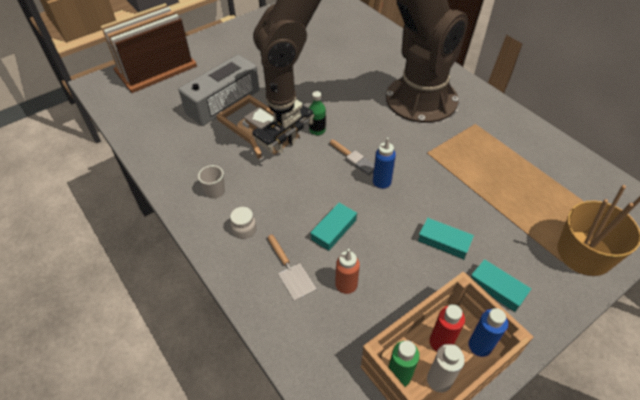

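The scene view shows the carrier entering the bay at (255,125) and the green bottle still upright at (317,115), right beside the gripper. I'll push in smaller steps, keeping to the far side of the bottle.

```bash
python3 -m inch '-0.01 0.001 0 0 0.04; -0.02 0.002 0 0 0.04; -0.03 0.002 0 0 0.04; -0.04 0.002 0 0 0.04; -0.047 0.002 0 0 0.04'
python3 - <<'E'
from h import *
s=arm.observe(); print(s["force"],s["ft_torque"])
push(-.095,0,0,.0095)
E
```

```text
clock: 11.1
position: [0.5243, -0.1259, 0.1908]
ee_rot: [-2.022, -2.403, -0.001]
force: [-1.4, 7.0, 6.2]
width: 0.434
gripper_force: 3.3
[-1.37577604  6.97765652  6.22351892] [ 1.20094166  0.35459045 -0.12637698]
world [ 0.526 -0.133] shift [-0.0077  0.0003  0.0008] roll -0.001 rows 0.2 t 11.1 J7 0.55 tilt 0.06
```

```bash
python3 -m inch '-0.003 0 0 0 0.04; -0.006 0 0 0 0.04; -0.008 0 0 0 0.04'; python3 -m inch '-0.002 0 0 0 0.04; -0.004 0 0 0 0.04;-0.004 0 0 0 0.04'; python3 -m inch '-0.002 0 0 0 0.04; -0.004 0 0 0 0.04;-0.004 0 0 0 0.04'
```

```text
clock: 11.4
position: [0.5256, -0.1332, 0.1908]
ee_rot: [-2.022, -2.403, -0.001]
force: [-1.8, 6.5, 4.2]
width: 0.438
gripper_force: 3.4
clock: 11.7
position: [0.5261, -0.1347, 0.1907]
ee_rot: [-2.017, -2.402, -0.003]
force: [-2.9, 14.3, 11.1]
width: 0.434
gripper_force: 7.7
clock: 12.0
position: [0.5264, -0.1355, 0.1907]
ee_rot: [-2.011, -2.401, -0.007]
force: [-6.2, 27.5, 18.2]
width: 0.437
gripper_force: 14.0
```

The force is rising while motion has stalled, so the carrier is at the stop. I'll back off, rise and check.

```bash
python3 -m inch '0.01 0 0 0 0.04; 0.025 0 0 0 0.04; 0.03 0 -0.03 0 0.04; 0.03 0 -0.08 0 0.04; 0.03 0 -0.12 0 0.04'; python3 -m inch '0 0 -0.04 0 0.04; -0.01 0 -0.06 0 0.04; -0.03 0 -0.06 0 0.04; -0.05 0 -0.06 0 0.04; -0.05 0 -0.06 0 0.04'
python3 - <<'E'
from h import *
im=save("wrist","w8"); save("scene","s8"); a=cv2.imread("pics/s8.png")[50:200,150:400]; 
b=cv2.imread("pics/w8.png")
a=cv2.resize(a,(640,384))[:200+0] if 0 else cv2.resize(a,(330,198))
b[:198,:0]=0
cv2.imwrite("pics/c8.png",np.vstack([b,np.pad(a,((0,0),(0,310),(0,0)))]))
print(arm.observe()["force"])
E
```

```text
clock: 12.5
position: [0.5218, -0.1122, 0.3124]
ee_rot: [2.023, 2.403, -0.001]
force: [1.0, 0.1, 0.5]
width: 0.435
gripper_force: 0.0
clock: 13.0
position: [0.5303, -0.1643, 0.3709]
ee_rot: [2.027, 2.398, -0.002]
force: [-0.8, -0.7, -0.4]
width: 0.434
gripper_force: 0.0
[0.20849643 0.53706773 0.17186099]
```

View pics/c8.png

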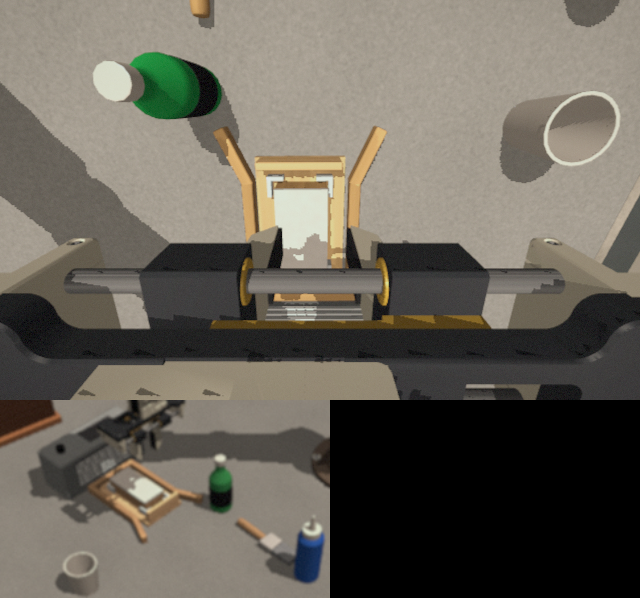

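The composite shows the carrier straight between the rails, with the panel inside its brackets at about (303,230). The nose is at the stop (row ~300), and the bottle and the rest are undisturbed. One numeric check, then I'll hand in.

Run:
```python
from h import *
a,b=ray("wrist",(157,256),.042),ray("wrist",(157,345),.042); print("tail",w2bay((a+b)/2))
for p in ((184,256),(185,348)): print("inner bends",w2bay(ray("wrist",p,.022)))
```

```text
tail [-0.10269142  0.0053722 ]
inner bends [-0.0658116  -0.05078461]
inner bends [-0.06428848  0.06211431]
```

The tail reads a few mm short, but I picked those pixels by eye. I'll move the wrist camera over the nose and measure the gap at the stop properly.

```bash
python3 -m inch '-0.04 0 0 0 0.04; -0.08 0 0 0 0.04; -0.12 0 0 0 0.04; -0.15 0 0 0 0.04; -0.15 0 0 0 0.04'
python3 - <<'E'
from h import *
im=save("wrist","w9"); cal=arm.get_calibration("wrist")
im=cv2.cvtColor(im,cv2.COLOR_RGB2BGR)
for z in (.010,):
  for l in (-.02,.0,.02):
    A=np.arange(.060,.125,.001)
    P=proj("wrist",[[*bay2w(a,l),z] for a in A])
    v=[im[int(round(p[1])),int(round(p[0]))].astype(int) if 0<=p[1]<400 and 0<=p[0]<640 else None for p in P]
    print(l,P[0].round(),P[-1].round()); print(' '.join(f"{int(a*1000)}:{x[2]},{x[1]},{x[0]}" for a,x in zip(A,v) if x is not None))
A=np.arange(-.12,-.07,.001); P=proj("wrist",[[*bay2w(a,.0),.042] for a in A])
print("tail",P[0],' '.join(f"{int(round(a*1000))}:{im[int(round(p[1])),int(round(p[0]))].sum()//3}" for a,p in zip(A,P) if 0<=p[1]<400))
E
```

```text
clock: 13.6
position: [0.5555, -0.313, 0.3702]
ee_rot: [2.028, 2.398, -0.004]
force: [0.2, -0.4, 0.3]
width: 0.435
gripper_force: 0.0
-0.02 [282. 162.] [284. 210.]
60:216,220,205 61:217,221,206 62:217,221,206 63:217,220,205 64:218,221,206 65:217,222,205 66:217,222,205 67:216,221,204 68:218,222,206 69:217,222,205 70:217,222,206 71:217,222,206 72:217,222,207 73:182,182,169 74:161,156,147 75:162,151,138 76:162,151,138 77:166,137,105 78:164,130,85 79:161,127,85 80:161,127,85 81:162,128,83 82:166,131,84 83:190,170,122 84:190,170,122 85:212,191,136 86:219,202,147 87:218,203,147 88:218,203,147 89:219,202,143 90:219,200,139 91:219,202,144 92:206,186,128 93:206,186,128 94:163,135,88 95:139,105,64 96:180,139,86 97:180,139,86 98:208,165,107 99:215,172,110 100:215,172,110 101:216,173,109 102:214,172,110 103:211,168,108 104:211,168,108 105:209,166,107 106:208,165,105 107:207,164,104 108:207,164,104 109:209,165,106 110:162,128,89 111:114,103,89 112:114,103,89 113:101,99,92 114:110,108,101 115:110,109,100 116:144,138,130 117:193,196,189 118:174,173,165 119:174,173,165 120:149,144,136 121:205,211,20
[... 1655 characters left out ...]
65,104 99:213,169,111 100:213,169,111 101:211,168,107 102:210,167,103 103:210,167,106 104:210,167,106 105:207,163,104 106:205,162,102 107:207,164,104 108:207,164,104 109:209,166,105 110:163,129,88 111:163,129,88 112:106,94,82 113:101,97,93 114:125,120,112 115:125,120,112 116:126,122,114 117:205,211,201 118:179,180,171 119:179,180,171 120:151,145,136 121:207,213,203 122:207,213,203 123:196,200,191 124:159,157,148
tail [292.0281229  -21.87745455] -102:149 -101:146 -100:145 -99:147 -98:148 -97:148 -96:171 -95:183 -94:182 -93:183 -92:181 -91:183 -90:180 -89:181 -88:167 -87:142 -86:82 -85:83 -84:83 -83:80 -82:80 -81:81 -80:93 -79:116 -78:124 -77:121 -76:122 -75:122 -74:122 -73:121 -72:123 -71:122
```

The nose reaches 94 mm, right against the stop bar with no table showing between them, and the tail is at -96 mm, so the carrier is fully home. Handing in.

```bash
python3 -c "
from cell import arm
print(arm.sign_off())"
```

```text
the job is handed in; nothing more can be done
None
```

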